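# Draw a charge of burnishing balls from the hopper and put it on the balance

### The job

Stand the dish with the upright handle under the hopper's spout, pull the slide gate fully open so that all eight steel balls run down into the dish, then push the gate fully home. Then take the dish with all its balls by the handle and set it down gently, upright and wholly on the balance's round weighing plate, and let go. Do not drop the dish, and leave the loupe and the tin where they are.

Things in the scene. Friction and masses are not known exactly. Their poses are not given: they have to be found in the camera images.
- hopper: Fixed sheet-aluminium hopper on a four-legged steel stand, open-topped, its top edge 182 mm above the bench. Origin on the bench under the middle of the hopper, z up. The two legs and base plate nearest the spout end 45 mm from the origin. A chute runs from under the hopper along the hopper's own -x (roughly towards the robot) to a rectangular down-spout. The slide gate is drawn out along the hopper's own +y.
- spout (a point): Centre of the open lower mouth of the down-spout, 48 mm above the bench, 106 mm from the hopper origin along its -x. The mouth is 40 mm (x) by 60 mm (y) inside, the spout's outside 46 x 66 mm and its top 84 mm above the bench; the dish (36 mm tall) slides in underneath, and from the mouth's centre there are 61 mm to the nearest base plate.
- gate (a joint): Slide gate in the hopper's base, m: 0 = fully home (shut; it may start up to 5 mm short of that and still holds the balls), 0.065 = drawn fully open. It moves along the hopper's +y and stays where it is left; it takes about 2 to 3 N to move, and has end stops.
- gate_grip (a point): Grip point on the gate's upright square steel post (14 x 14 mm, sides along the hopper's x and y, top 172 mm above the bench), 15 mm below the post's top, 157 mm above the bench. The flat gate bar under it has its top 118 mm above the bench. With the gate home the post's centre is 100 mm from the hopper's middle along +y (42 mm clear of the hopper's sides), so it can be pinched either way from above. Axes as the hopper's.
- dish: Loose round open aluminium dish, 110 to 180 g, 100 mm across the rim, 92 mm across the foot, 36 mm tall, with an upright wooden handle on one side. Origin at the centre of its underside, z up; the handle lies along its own -x.
- dish_in (a point): Centre of the dish's inner floor, 4 mm above its underside; the floor is about 88 mm across inside.
- dish_handle (a point): Grip point in the dish's upright handle, a flat fin 12 mm thick (dish y), 28 mm long (dish x), from 21 to 81 mm above the dish's underside. The point is 72 mm from the dish's centre along its -x and 64 mm above the underside. Axes as the dish's.
- balance: Fixed grey bench balance: round base 144 mm across with a low display panel (20 mm high, reaching 108 mm from the centre along its own -x) and a round steel weighing plate on top. Origin on the bench under the plate's centre.
- plate (a point): Centre of the top of the balance's round weighing plate, 124 mm across, 40 mm above the bench. The plate does not move.
- loupe: Bystander: loose black eye loupe, 34 mm across, 30 mm tall, origin at the centre of its underside.
- tin: Bystander: loose round tin with a black lid, 71 mm across, 24 mm tall, origin at the centre of its underside.
- ball0: Loose polished steel burnishing ball, 16 mm across, 17 g, origin at its centre; one of eight alike, all starting in the hopper on top of the gate.
- ball1: Loose polished steel burnishing ball, 16 mm across, 17 g, origin at its centre; one of eight alike, all starting in the hopper on top of the gate.
- ball2: Loose polished steel burnishing ball, 16 mm across, 17 g, origin at its centre; one of eight alike, all starting in the hopper on top of the gate.
- ball3: Loose polished steel burnishing ball, 16 mm across, 17 g, origin at its centre; one of eight alike, all starting in the hopper on top of the gate.
- ball4: Loose polished steel burnishing ball, 16 mm across, 17 g, origin at its centre; one of eight alike, all starting in the hopper on top of the gate.
- ball5: Loose polished steel burnishing ball, 16 mm across, 17 g, origin at its centre; one of eight alike, all starting in the hopper on top of the gate.
- ball6: Loose polished steel burnishing ball, 16 mm across, 17 g, origin at its centre; one of eight alike, all starting in the hopper on top of the gate.
- ball7: Loose polished steel burnishing ball, 16 mm across, 17 g, origin at its centre; one of eight alike, all starting in the hopper on top of the gate.
Mind the look-alikes: they are no part of the job. What is shaped like the dish but turquoise is not meant. Of the things shaped like the balance, the grey one is meant.

How it is judged:
By the outcome, as a careful person would: the job done as asked, in the order asked, and still so for the second after the job is handed in, with the robot touching nothing.
It also fails if it takes over 72 s, if anything falls off the work surface, if the arm or the gripper's body presses on something with over 40 N, if the wrist force passes 120 N, or if a joint passes its speed limit or range.

### The arm

A 7-joint arm with a two-finger parallel gripper is mounted at the origin on the work surface. World frame = base frame: x ahead of the robot, y to its left, z up, the work surface at z = 0. Lengths are in m, angles in rad, forces in N, time in s.
With the tool pointing down it reaches from about 0.425 to 0.875 m from the base axis. Payload 9.9 kg.
Tool frame: the origin (TCP) lies between the finger pads; the fingertips stand 11 mm ahead of it and the grasp point (between the pads) lies 8 mm behind it; z points along the fingers, y is the direction in which the jaws open and shut (so a half turn about z gives the same grasp; the last joint's range is limited). The gripper opens to 85 mm and grips with 20 to 120 N. Pads are 22 mm wide; open, the fingers measure 114 mm over their backs; the gripper's body (76 mm by 85 mm) begins 54 mm behind the grasp point. The pads swing forward as they close: fully open they stand 13 mm farther back than shut.
Start: joints at [1.163, 0.576, 0.025, 1.437, -0.015, 1.129, -0.057], TCP at [0.215, -0.64, 0.242] pointing down, gripper open.
Joint ranges: [-2.76, 2.76], [-0.34, 2.15], [-1.52, 1.57], [0.19, 2.46], [-1.09, 4.23], [0.17, 1.99], [-2.82, 2.82]. Speed limits (rad/s): [2.22, 2.22, 3.01, 3.01, 3.14, 3.14, 3.14].

### API

Orientations are given as a rotation vector (axis times angle).
In Python, from workcell import robot gives the robot as it stands. The module is installed in compiled form; this text tells all that it offers.
- The arm moves only by the tool arm_command, never from a script. Its argument "targets" is a list of rows, each a list of 3 entries, a list of its own where there are three numbers: the opening, from -1 (shut) to 1 (fully open), then the shift along the tool's x, y, z in cm, then the turn, a rotation vector about the tool's x, y, z in degrees. A call has 1 to 8 rows; each row shifts and turns the commanded pose from where the row before left it, along the tool's axes as they then stand; what a row does not reach is not made up. A row lasts 1/10 s, in which the tool goes at most 50 mm and 8.59 degrees, less where a joint would pass 70% of its speed; a pose out of reach is approached as far as the arm can. A call is refused whole if a number of a shift passes 5 or a number of a turn 8.59, either way. A call with a gripper value outside its range is refused whole. The fingers move at their own pace and stop on an object; the grip force is fixed at half the most. Time passes only in rows, so rows that do not move let the fingers close. It gives the time, the measured TCP pose, the force and the opening at its end, in the units of the state.
- robot.get_obs(): the state, without advancing time (a new reading comes with each control period).
- robot.get_image(name): name is "side" or "top"; returns the picture (384x512x3 uint8, red, green, blue); there is no depth.
- robot.camera_info(name): a dict with "intrinsics" (3x3 intrinsics, pixels), "world_to_cam" (4x4, takes a point from world to camera coordinates). Camera axes: x right, y down, z forward; pixel columns grow to the right and rows downward; lengths in m; the calibration is good to about 2 mm. A picture is of the moment at which its call begins. camera_info takes no time and is no camera call.
- robot.hand_in(): hands the job in, once; it reports no verdict.
The state is a dict: "clock": time; "q": joint angles; "joint_vel": joint speeds; "joint_efforts": joint torques, N m; "tcp_pos": TCP position; "eef_rot": TCP orientation; "wrist_force": force on the tool from outside, world axes, zero at the start; "moment": the same for the moment, N m; "grip_width": finger opening in m.
Only numpy, scipy, OpenCV 4.12 (cv2) and the standard library are available. Lean on these libraries where they do the work, as an engineer would, in place of code of your own. Each camera call takes 0.05 s, during which the arm holds its last target.

## Working session

There is one attempt and no reset: what is moved stays moved. The work goes in short steps, Python scripts to look and compute and a tool call to move; the robot and the scene stay as the last step left them, time stands still between calls to the robot, and variables do not carry over. Pictures are saved under pics/ and viewed, and the job is handed in when it is done.

Besides the shell and the picture viewer there is one more tool, called after "Request:" by a JSON object that holds its "method" and its "body", one argument or row to a line. arm_command: Moves the arm, as the interface text tells. Its arguments: {"type":"object","properties":{"targets":{"type":"array"}},"required":["targets"]}

```bash
mkdir -p pics; ls; python3 - <<'E'
from workcell import robot
import cv2,numpy as np
for n in("side","top"):
    im=robot.get_image(n); cv2.imwrite(f"pics/{n}0.png",cv2.resize(im[:,:,::-1],(800,600),interpolation=cv2.INTER_CUBIC)); cv2.imwrite(f"{n}0_raw.png",im[:,:,::-1])
    c=robot.camera_info(n); print(n,np.round(c["intrinsics"],2),np.round(c["world_to_cam"],4))
o=robot.get_obs()
for k,v in o.items(): print(k,np.round(v,3))
E
```

```text
pics
side [[408.21   0.   253.71]
 [  0.   408.21 191.4 ]
 [  0.     0.     1.  ]] [[ 0.997  -0.0762  0.0104 -0.5492]
 [-0.0466 -0.7057 -0.7069  0.1127]
 [ 0.0612  0.7044 -0.7072  1.6859]
 [ 0.      0.      0.      1.    ]]
top [[375.84   0.   256.36]
 [  0.   375.84 189.19]
 [  0.     0.     1.  ]] [[ 0.0256 -0.9996 -0.0085 -0.0306]
 [-0.9955 -0.0247 -0.0913  0.5648]
 [ 0.0911  0.0108 -0.9958  1.3865]
 [ 0.      0.      0.      1.    ]]
clock 0.1
q [ 1.163  0.576  0.025  1.438 -0.015  1.129 -0.057]
joint_vel [ 0.001 -0.002 -0.    -0.002 -0.002 -0.002 -0.001]
joint_efforts [ 5.0000e-03 -7.6732e+01  2.2570e+00 -2.8661e+01  1.6000e-02  9.0000e-03
  0.0000e+00]
tcp_pos [ 0.215 -0.64   0.242]
eef_rot [-3.099e+00 -5.060e-01  1.000e-03]
wrist_force [0.158 0.856 0.036]
moment [ 0.039  0.01  -0.003]
grip_width 0.085
```

View pics/side0.png

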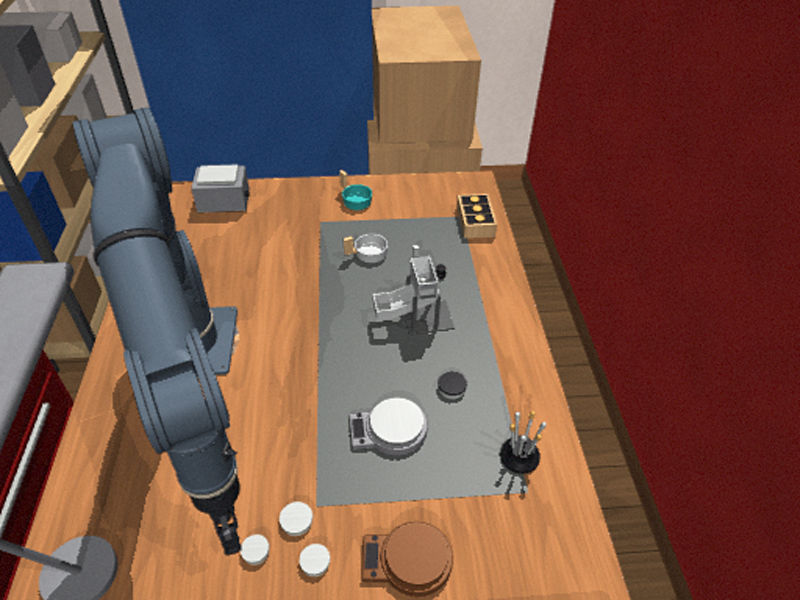

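View pics/top0.png

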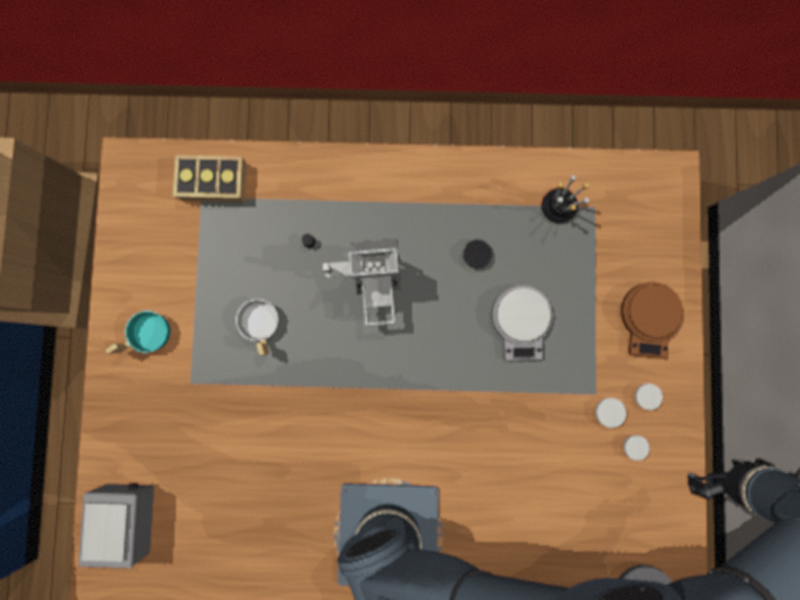

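Side and top views show these items (top-view 800-px scale):
- Dishes: aluminium at (258,320) and turquoise at (147,332). The aluminium one is meant, since turquoise is ruled out.
- Balances: grey at (523,315) and brown at (652,310). The grey one is meant.
- The hopper is at (375,262) with its spout at (380,310). The gate post is at (327,268), the loupe at (309,241) and the tin at (478,254).

I'll confirm with enlarged crops.

```bash
python3 - <<'E'
import cv2
t=cv2.imread("top0_raw.png"); s=cv2.imread("side0_raw.png")
cv2.imwrite("pics/c_top.png",cv2.resize(t[140:240,140:270],None,fx=6,fy=6,interpolation=cv2.INTER_CUBIC)) 
cv2.imwrite("pics/c_side.png",cv2.resize(s[140:230,205:305],None,fx=6.5,fy=6.5,interpolation=cv2.INTER_CUBIC)) 
cv2.imwrite("pics/c_bal.png",cv2.resize(t[140:240,290:390],None,fx=6,fy=6,interpolation=cv2.INTER_CUBIC)) 
E
```

```text
(no output)
```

View pics/c_top.png

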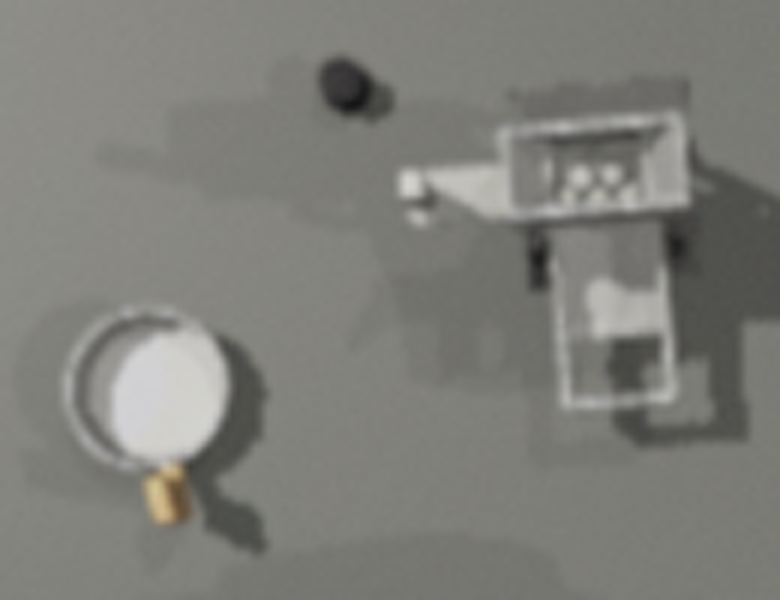

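View pics/c_side.png

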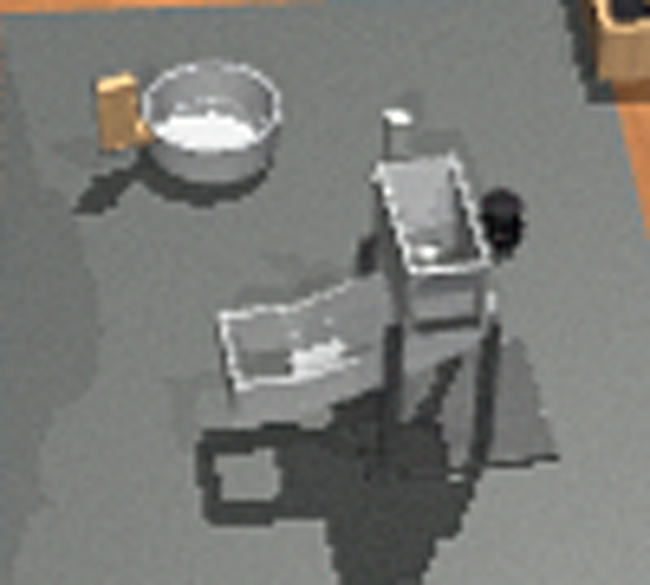

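View pics/c_bal.png

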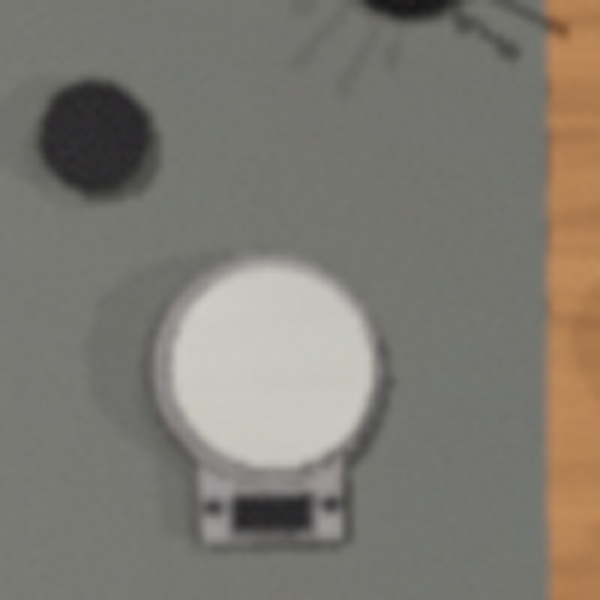

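Crops confirm the aluminium dish (floor bright, wooden handle at crop (167,495)), the hopper with gate post top at crop (412,184), and the grey balance plate at crop (272,362). Now to measure.

```bash
cat > h.py <<'E'
import numpy as np,cv2
from workcell import robot
CI={n:robot.camera_info(n) for n in("side","top")}
def ray(n,u,v,z):
    K=CI[n]["intrinsics"];T=CI[n]["world_to_cam"];R=T[:3,:3];t=T[:3,3]
    c=-R.T@t; d=R.T@np.linalg.inv(K)@np.array([u,v,1.]); return c+d*(z-c[2])/d[2]
def proj(n,p):
    K=CI[n]["intrinsics"];T=CI[n]["world_to_cam"];q=K@(T[:3,:3]@np.asarray(p,float)+T[:3,3]);return q[:2]/q[2]
def tri(pt,ps):
    A=[];b=[]
    for n,p in(("top",pt),("side",ps)):
        K=CI[n]["intrinsics"];T=CI[n]["world_to_cam"];P=K@T[:3]
        for i in(0,1): r=P[i]-p[i]*P[2];A.append(r[:3]);b.append(-r[3])
    return np.linalg.lstsq(np.array(A),np.array(b),rcond=None)[0]
def crop(n,u,v,s,o): # crop px -> raw
    return (u+.5)/s-.5+o[0],(v+.5)/s-.5+o[1]
E
python3 - <<'E'
from h import *
t=cv2.imread("top0_raw.png"); s=cv2.imread("side0_raw.png")
T=lambda u,v,z:np.round(ray("top",*crop("top",u,v,6,(140,140)),z),4)
S=lambda u,v,z:np.round(ray("side",*crop("side",u,v,6.5,(205,140)),z),4)
print("hopper top corners T",[T(*p,.182) for p in((500,128),(683,115),(690,205),(505,218))])
print("hopper corners S",[S(*p,.182) for p in((377,175),(455,157),(490,268),(412,272))])
print("spout end T",T(566,406,.084),T(672,400,.084)," S",S(222,318,.084),S(236,387,.084))
print("post T",T(412,184,.172),"S",S(397,117,.172))
B=lambda u,v,z:np.round(ray("top",*crop("top",u,v,6,(290,140)),z),4)
print("panel end",B(205,545,.02),B(345,545,.02))
def blob(im,m,box,name):
    mm=np.zeros_like(m);x0,y0,x1,y1=box;mm[y0:y1,x0:x1]=m[y0:y1,x0:x1]
    n,l,st,c=cv2.connectedComponentsWithStats(mm.astype(np.uint8));k=1+np.argmax(st[1:,4]);print(name,st[k],c[k]);return (l==k).astype(np.uint8),c[k]
for im,n,box in((t,"top",(150,200,190,235)),(s,"side",(215,145,232,168))):
    hsv=cv2.cvtColor(im,cv2.COLOR_BGR2HSV);m=(hsv[...,1]>80)&(hsv[...,0]<30)
    mk,c=blob(im,m,box,n+" handle")
    cn,_=cv2.findContours(mk,0,2);print(cv2.minAreaRect(cn[0]))
    for v in cv2.boxPoints(cv2.minAreaRect(cn[0])): print(np.round(ray(n,*v,.081),4))
    if n=="top":a=c
    else:print("tri handle",tri(a,c))
# plate
g=cv2.cvtColor(t,cv2.COLOR_BGR2GRAY)
m=g>165;mk,c=blob(t,m,(310,175,360,225),"plate");cn,_=cv2.findContours(mk,0,2);e=cv2.fitEllipse(max(cn,key=len));print(e,ray("top",*e[0],.04))
for (nm,bx,z) in(("tin",(290,150,320,175),.024),("loupe",(190,147,205,162),.03)):
    mk,c=blob(t,g<75,bx,nm);print(nm,ray("top",*c,z))
# dish rim: points from crop
pts=[(65,388),(232,392),(148,306),(100,330),(195,322),(84,440)]
P=np.array([T(*p,.036)[:2] for p in pts]);A=np.c_[2*P,np.ones(len(P))];x=np.linalg.lstsq(A,(P**2).sum(1),rcond=None)[0];print("dish",x[:2],np.sqrt(x[2]+x[:2]@x[:2]))
# side rim
P=np.array([S(*p,.036)[:2] for p in((142,112),(281,107),(210,61),(165,75),(258,72))]);A=np.c_[2*P,np.ones(len(P))];x=np.linalg.lstsq(A,(P**2).sum(1),rcond=None)[0];print("dish side",x[:2],np.sqrt(x[2]+x[:2]@x[:2]))
E
```

```text
hopper top corners T [array([0.6439, 0.0969, 0.182 ]), array([ 0.6537, -0.0055,  0.182 ]), array([ 0.6029, -0.0108,  0.182 ]), array([0.5931, 0.0924, 0.182 ])]
hopper corners S [array([0.5911, 0.081 , 0.182 ]), array([0.6415, 0.0947, 0.182 ]), array([ 0.6511, -0.0071,  0.182 ]), array([ 0.604 , -0.0075,  0.182 ])]
spout end T [0.493  0.0618 0.084 ] [ 0.4982 -0.0014  0.084 ]  S [0.492  0.0601 0.084 ] [ 0.4977 -0.0017  0.084 ]
post T [0.6124 0.1466 0.172 ] S [0.6104 0.1473 0.172 ]
panel end [ 0.4178 -0.2715  0.02  ] [ 0.4201 -0.3584  0.02  ]
top handle [166 218   5   9  40] [168.075 222.1  ]
((168.0, 222.0), (8.0, 4.0), 90.0)
[0.4484 0.3048 0.081 ]
[0.4488 0.2905 0.081 ]
[0.4202 0.2891 0.081 ]
[0.4198 0.3035 0.081 ]
side handle [220 151   8  12  71] [222.94366197 156.98591549]
((222.72642517089844, 156.79244995117188), (10.714122772216797, 7.005387783050537), 74.05460357666016)
[0.4088 0.303  0.081 ]
[0.4399 0.3148 0.081 ]
[0.4512 0.2416 0.081 ]
[0.4209 0.2304 0.081 ]
tri handle [0.43219615 0.30334671 0.05336855]
plate [319 184  33  34 890] [334.84494382 200.64157303]
((334.8080749511719, 200.6314239501953), (32.629947662353516, 33.06123733520508), 146.96127319335938) [ 0.52880632 -0.30798222  0.04      ]
tin [296 154  20  19 278] [305.52877698 162.64388489]
tin [ 0.67099369 -0.19969054  0.024     ]
loupe [194 150  11   9  68] [198.05882353 154.60294118]
loupe [0.69089802 0.20744602 0.03      ]
dish [0.49829414 0.32402222] 0.051102531700428305
dish side [0.49752117 0.32816058] 0.05034079116363122
```

Measurements agree across both views:
- The hopper centre is about (0.623,0.042) with yaw about 5.4°.
- The spout is about (0.5175,0.0315).
- The gate post is at (0.6115,0.147), about 5 mm open.
- The dish centre is (0.498,0.326) with yaw about 19°. Its rim radius came out at 51 mm against 50 given.
- The handle is at (0.430,0.303).
- The plate is at (0.529,-0.308).

The tool's current yaw is 18.5°, so it already suits the handle. Moving over.

Request:
{"method": "arm_command", "body": {
  "targets": [
    [1,[3.8,-2.3,0],[0,0,0]],
    [1,[3.8,-2.3,0],[0,0,0]],
    [1,[3.8,-2.3,0],[0,0,0]],
    [1,[3.8,-2.3,0],[0,0,0]],
    [1,[3.8,-2.3,0],[0,0,0]],
    [1,[3.8,-2.3,0],[0,0,0]],
    [1,[3.8,-2.3,0],[0,0,0]],
    [1,[3.8,-2.3,0],[0,0,0]]
  ]
}}

```text
clock: 0.9
tcp_pos: [0.4452, -0.3672, 0.2421]
eef_rot: [-3.1, -0.506, 0.0]
wrist_force: [-0.4, -0.7, -0.0]
grip_width: 0.0855
```

Request:
{"method": "arm_command", "body": {
  "targets": [
    [1,[3.8,-2.3,0],[0,0,0]],
    [1,[3.0,-3.8,0],[0,0,0]],
    [1,[1.0,-4.6,0],[0,0,0]],
    [1,[1.0,-4.6,0],[0,0,0]],
    [1,[1.0,-4.6,0],[0,0,0]],
    [1,[1.0,-4.6,0],[0,0,0]],
    [1,[1.0,-4.6,0],[0,0,0]],
    [1,[1.0,-4.6,0],[0,0,0]]
  ]
}}

```text
clock: 1.7
tcp_pos: [0.4579, -0.0068, 0.2423]
eef_rot: [3.1, 0.506, -0.0]
wrist_force: [0.6, -0.1, -0.3]
grip_width: 0.0853
```

Request:
{"method": "arm_command", "body": {
  "targets": [
    [1,[1.0,-4.6,0],[0,0,0]],
    [1,[1.0,-4.6,0],[0,0,0]],
    [1,[1.0,-4.6,0],[0,0,0]],
    [1,[1.0,-4.6,0],[0,0,0]],
    [1,[1.0,-4.6,0],[0,0,0]],
    [1,[1.0,-4.6,0],[0,0,0]],
    [1,[0,0,0],[0,0,0]]
  ]
}}

```text
clock: 2.4
tcp_pos: [0.4255, 0.2793, 0.2422]
eef_rot: [-3.094, -0.52, 0.0]
wrist_force: [-0.4, -0.2, 0.3]
grip_width: 0.085
```

Request:
{"method": "arm_command", "body": {
  "targets": [
    [1,[1.2,-2.1,0],[0,0,0]],
    [1,[0,0,4.5],[0,0,0]],
    [1,[0,0,4.5],[0,0,0]],
    [1,[0,0,3.5],[0,0,0]],
    [1,[0,0,0],[0,0,0]]
  ]
}}

```text
clock: 2.9
tcp_pos: [0.4301, 0.2936, 0.1134]
eef_rot: [3.097, 0.506, -0.011]
wrist_force: [0.5, -1.7, -0.3]
grip_width: 0.0853
```

```bash
python3 - <<'E'
from h import *
t=robot.get_image("top")[:,:,::-1]; s=robot.get_image("side")[:,:,::-1]
a=cv2.resize(t[170:250,130:210],(400,400),interpolation=2);b=cv2.resize(s[120:200,190:270],(400,400),interpolation=2)
cv2.imwrite("pics/g1.png",np.hstack([a,b])); print(robot.get_obs()["tcp_pos"])
E
```

```text
[0.43232972 0.29563523 0.11761495]
```

View pics/g1.png

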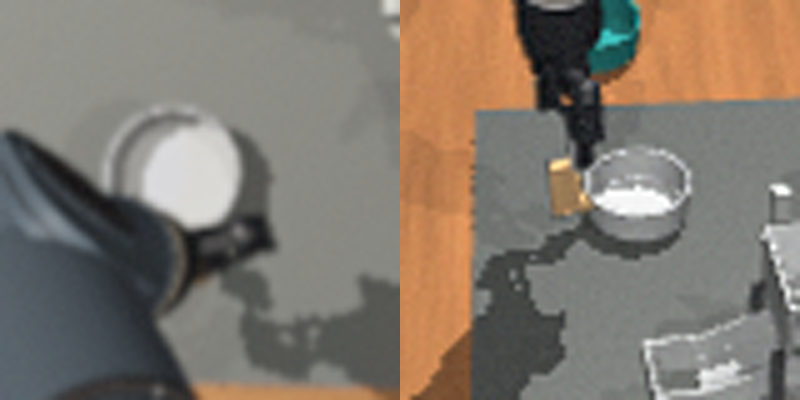

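The side view shows the handle (565,185) between the fingers, clear of the rim. TCP sits 7 mm short in y, so I'll correct that and go down.

Request:
{"method": "arm_command", "body": {
  "targets": [
    [1,[0,-0.7,0],[0,0,0]],
    [1,[0,0,2.0],[0,0,0]],
    [1,[0,0,2.0],[0,0,0]],
    [1,[0,0,2.0],[0,0,0]],
    [1,[0,0,0.2],[0,0,0]],
    [1,[0,0,0],[0,0,0]]
  ]
}}

```text
clock: 3.6
tcp_pos: [0.4305, 0.3033, 0.0565]
eef_rot: [-3.1, -0.507, -0.002]
wrist_force: [-0.3, 0.1, 0.9]
grip_width: 0.0855
```

Request:
{"method": "arm_command", "body": {
  "targets": [
    [-1,[0,0,0],[0,0,0]],
    [-1,[0,0,0],[0,0,0]],
    [-1,[0,0,0],[0,0,0]],
    [-1,[0,0,0],[0,0,0]],
    [-1,[0,0,0],[0,0,0]],
    [-1,[0,0,0],[0,0,0]],
    [-1,[0,0,0],[0,0,0]]
  ]
}}

```text
clock: 4.3
tcp_pos: [0.4303, 0.3027, 0.0556]
eef_rot: [-3.1, -0.506, -0.001]
wrist_force: [-1.5, -0.1, 5.4]
grip_width: 0.0113
```

```bash
python3 - <<'E'
from h import *
s=robot.get_image("side")[:,:,::-1]
cv2.imwrite("pics/g2.png",cv2.resize(s[120:200,190:270],(560,560),interpolation=2)); o=robot.get_obs();print(o["tcp_pos"],o["grip_width"],o["wrist_force"])
E
```

```text
[0.43024892 0.30272044 0.05555276] 0.01127270506298809 [-1.22830313  0.04201454  4.68118514]
```

View pics/g2.png

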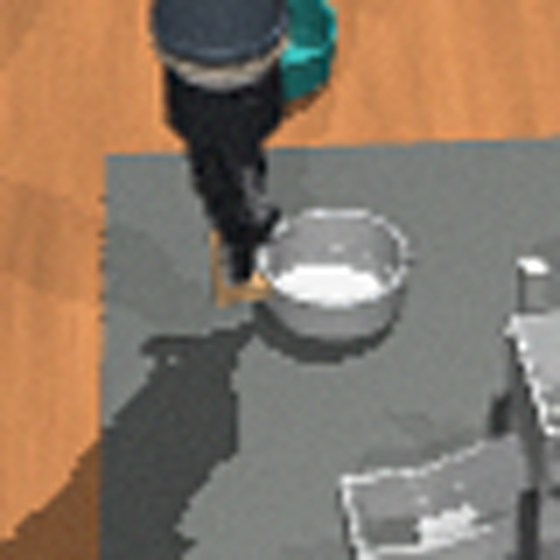

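The side view shows the pads shut on the handle (235,270), with the opening at 11 mm. Lifting 6 mm and sliding towards the spout.

Request:
{"method": "arm_command", "body": {
  "targets": [
    [-1,[0,0,-0.3],[0,0,0]],
    [-1,[0,0,-0.3],[0,0,0]],
    [-1,[-0.4,1.5,0],[0,0,0]],
    [-1,[-0.8,2.9,0],[0,0,0]],
    [-1,[-0.8,2.9,0],[0,0,0]],
    [-1,[-0.8,2.9,0],[0,0,0]],
    [-1,[-0.8,2.9,0],[0,0,0]],
    [-1,[-0.8,2.9,0],[0,0,0]]
  ]
}}

```text
clock: 5.15
tcp_pos: [0.4388, 0.1344, 0.0612]
eef_rot: [3.1, 0.505, -0.001]
wrist_force: [0.8, 0.4, -1.3]
grip_width: 0.0115
```

Request:
{"method": "arm_command", "body": {
  "targets": [
    [-1,[0,0,0],[0,0,0]],
    [-1,[0,0,0],[0,0,0]]
  ]
}}

```text
clock: 5.35
tcp_pos: [0.4392, 0.1355, 0.0613]
eef_rot: [3.101, 0.503, -0.0]
wrist_force: [0.6, 0.6, -2.6]
grip_width: 0.0113
```

```bash
python3 - <<'E'
from h import *
t=robot.get_image("top")[:,:,::-1]; s=robot.get_image("side")[:,:,::-1]
a=cv2.resize(t[150:230,180:260],(400,400),interpolation=2);b=cv2.resize(s[140:220,200:280],(400,400),interpolation=2)
cv2.imwrite("pics/g3.png",np.hstack([a,b])); o=robot.get_obs();print(o["tcp_pos"],o["eef_rot"],o["wrist_force"])
E
```

```text
[0.43931285 0.13734646 0.06138116] [-3.09986337e+00 -5.06964891e-01 -5.56990808e-04] [-0.99022277  0.90750922 -2.37744937]
```

View pics/g3.png

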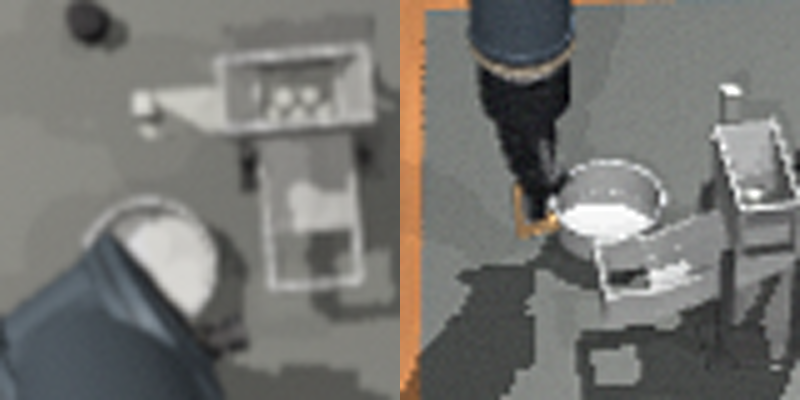

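Dish level, hanging beside the spout (side view, rim about (610,195)). I'll measure the dish centre in hand.

```bash
python3 - <<'E'
from h import *
S=lambda u,v,z:ray("side",*crop("side",u-400,v,5,(200,140)),z)[:2]
T=lambda u,v,z:ray("top",*crop("top",u,v,5,(180,150)),z)[:2]
def fit(P):
    P=np.array(P);A=np.c_[2*P,np.ones(len(P))];x=np.linalg.lstsq(A,(P**2).sum(1),rcond=None)[0];return x[:2],np.sqrt(x[2]+x[:2]@x[:2])
print(fit([S(*p,.0415) for p in((551,200),(667,197),(608,159),(570,170),(650,168))]))
print(fit([T(*p,.0415) for p in((88,240),(150,195),(217,240),(110,210),(190,205),(219,265))]))
E
```

```text
(array([0.50893398, 0.16130077]), np.float64(0.051289236994311954))
(array([0.51215795, 0.15400017]), np.float64(0.05021679934321064))
```

Request:
{"method": "arm_command", "body": {
  "targets": [
    [-1,[-0.3,1.2,0],[0,0,0]],
    [-1,[-0.6,2.4,0],[0,0,0]],
    [-1,[-0.6,2.4,0],[0,0,0]],
    [-1,[-0.6,2.4,0],[0,0,0]],
    [-1,[-0.6,2.4,0],[0,0,0]],
    [-1,[-0.4,1.6,0],[0,0,0]],
    [-1,[0,0,0],[0,0,0]],
    [-1,[0,0,0],[0,0,0]]
  ]
}}

```text
clock: 6.25
tcp_pos: [0.4493, 0.0095, 0.0613]
eef_rot: [-3.1, -0.506, -0.0]
wrist_force: [0.8, -0.5, -1.6]
grip_width: 0.0112
```

```bash
python3 - <<'E'
from h import *
t=robot.get_image("top")[:,:,::-1]; s=robot.get_image("side")[:,:,::-1]
a=cv2.resize(t[150:230,200:280],(400,400),interpolation=2);b=cv2.resize(s[160:240,205:285],(400,400),interpolation=2)
cv2.imwrite("pics/g4.png",np.hstack([a,b])); o=robot.get_obs();print(o["tcp_pos"],o["eef_rot"],o["wrist_force"])
E
```

```text
[0.44939368 0.01041377 0.06132534] [-3.09963863e+00 -5.08631338e-01 -4.59895561e-04] [ 0.19313123 -0.21962976 -1.64911266]
```

View pics/g4.png

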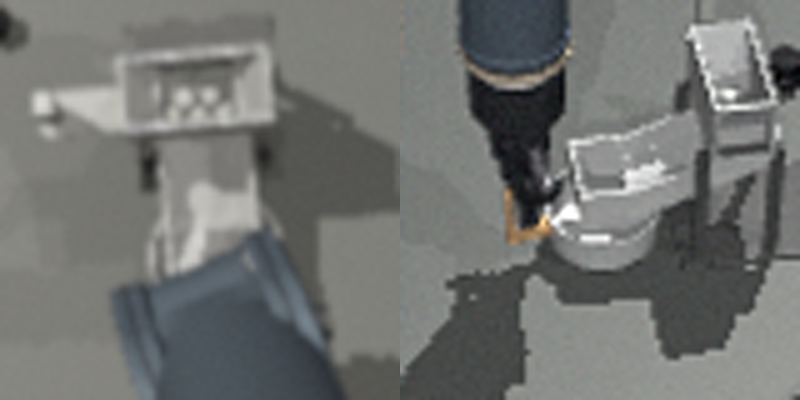

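Dish under the spout (side view: rim around the spout at (610,200)), centre by TCP (0.5177,0.0325). Lowering and releasing.

Request:
{"method": "arm_command", "body": {
  "targets": [
    [-1,[0,0,0.3],[0,0,0]],
    [-1,[0,0,0.2],[0,0,0]],
    [-1,[0,0,0.1],[0,0,0]],
    [-1,[0,0,0],[0,0,0]]
  ]
}}

```text
clock: 6.75
tcp_pos: [0.4492, 0.0101, 0.0556]
eef_rot: [-3.1, -0.508, -0.0]
wrist_force: [-2.6, 1.1, 7.1]
grip_width: 0.0114
```

Request:
{"method": "arm_command", "body": {
  "targets": [
    [-0.5,[0,0,0],[0,0,0]],
    [0,[0,0,0],[0,0,0]],
    [0,[0,0,0],[0,0,0]],
    [0,[0,0,0],[0,0,0]]
  ]
}}

```text
clock: 7.15
tcp_pos: [0.4494, 0.0095, 0.0552]
eef_rot: [-3.1, -0.506, 0.0]
wrist_force: [0.2, 0.5, -0.2]
grip_width: 0.0423
```

Request:
{"method": "arm_command", "body": {
  "targets": [
    [0,[0,0,-3.0],[0,0,0]],
    [0,[0,0,-4.0],[0,0,0]],
    [0,[0,0,-4.0],[0,0,0]],
    [0,[0,0,-4.0],[0,0,0]],
    [0,[0,0,-4.0],[0,0,0]],
    [0,[0,0,0],[0,0,6.6]],
    [0,[0,0,0],[0,0,6.6]]
  ]
}}

```text
clock: 7.85
tcp_pos: [0.4499, 0.0093, 0.2466]
eef_rot: [3.138, 0.139, 0.005]
wrist_force: [-0.3, -0.2, -0.0]
grip_width: 0.0427
```

```bash
python3 - <<'E'
from h import *
s=robot.get_image("side")[:,:,::-1]
cv2.imwrite("pics/g5.png",cv2.resize(s[150:230,195:285],(720,640),interpolation=2)); o=robot.get_obs();print(o["tcp_pos"],o["eef_rot"],o["wrist_force"])
E
```

```text
[0.44947733 0.0092925  0.24598033] [3.13891521e+00 1.27733199e-01 2.35849511e-03] [ 0.41737637  0.54483725 -0.61855925]
```

View pics/g5.png

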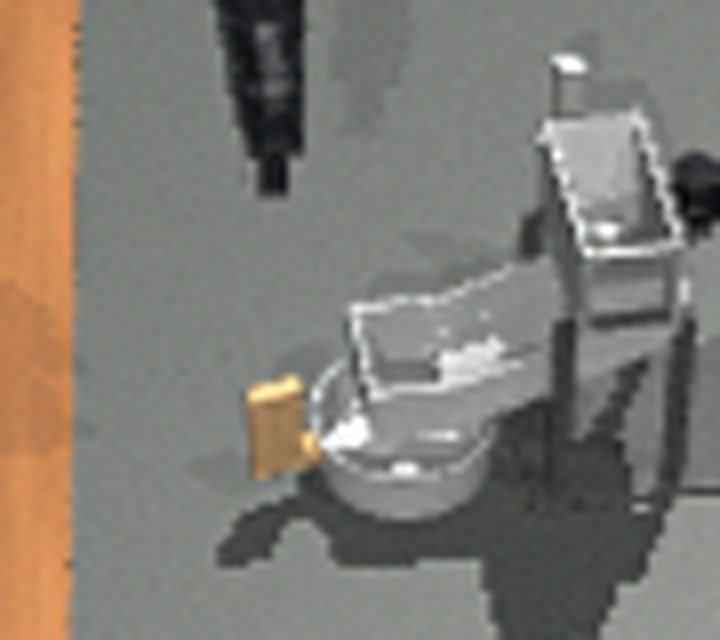

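The dish stands upright under the spout (side view: rim centre about (405,415), handle (275,425)), with the spout well inside the rim. Now to the gate post.

Request:
{"method": "arm_command", "body": {
  "targets": [
    [0,[3.5,-2.4,0],[0,0,-0.7]],
    [0,[3.5,-2.4,0],[0,0,0]],
    [0,[3.5,-2.4,0],[0,0,0]],
    [0,[3.5,-2.5,0],[0,0,0]],
    [0,[3.4,-2.5,0],[0,0,0]],
    [0,[0,0,0],[0,0,0]],
    [0,[0,0,0],[0,0,0]]
  ]
}}

```text
clock: 8.6
tcp_pos: [0.6096, 0.1494, 0.2441]
eef_rot: [3.137, 0.171, -0.003]
wrist_force: [0.2, -0.9, 0.0]
grip_width: 0.0428
```

```bash
python3 - <<'E'
from h import *
t=robot.get_image("top")[:,:,::-1]; s=robot.get_image("side")[:,:,::-1]
a=cv2.resize(t[120:200,180:260],(400,400),interpolation=2);b=cv2.resize(s[120:200,225:305],(400,400),interpolation=2)
cv2.imwrite("pics/g6.png",np.hstack([a,b])); o=robot.get_obs();print(o["tcp_pos"],o["eef_rot"],o["wrist_force"])
E
```

```text
[0.60920699 0.14770081 0.24484814] [ 3.13628285e+00  1.66348654e-01 -1.93830433e-03] [-1.1512644  -0.51680142  0.46940242]
```

View pics/g6.png

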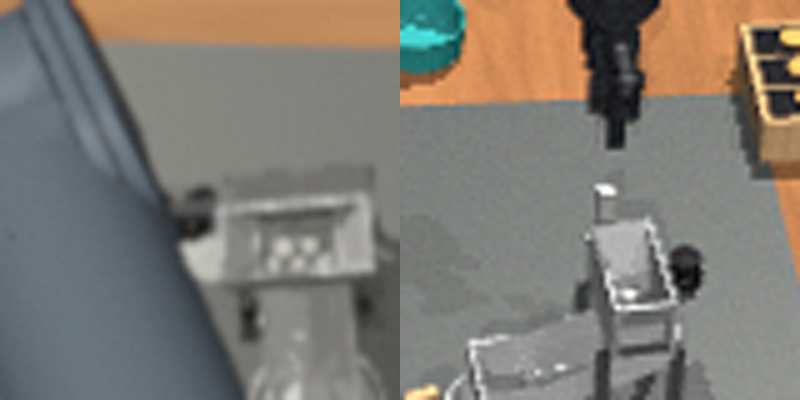

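Gripper is above the post (side view: post top (605,190), fingers (615,140)). Going down and closing.

Request:
{"method": "arm_command", "body": {
  "targets": [
    [0,[0.2,0,2.0],[0,0,0]],
    [0,[0,0,3.0],[0,0,0]],
    [0,[0,0,2.5],[0,0,0]],
    [0,[0,0,2.0],[0,0,0]],
    [0,[0,0,0],[0,0,0]]
  ]
}}

```text
clock: 9.2
tcp_pos: [0.6098, 0.1469, 0.1481]
eef_rot: [3.135, 0.165, -0.007]
wrist_force: [-0.6, 0.1, -0.5]
grip_width: 0.043
```

Request:
{"method": "arm_command", "body": {
  "targets": [
    [-1,[0,0,0],[0,0,0]],
    [-1,[0,0,0],[0,0,0]],
    [-1,[0,0,0],[0,0,0]],
    [-1,[0,0,0],[0,0,0]],
    [-1,[0,0,0],[0,0,0]]
  ]
}}

```text
clock: 9.7
tcp_pos: [0.6125, 0.1488, 0.1519]
eef_rot: [3.137, 0.166, 0.003]
wrist_force: [-1.9, -2.5, 8.0]
grip_width: 0.0128
```

Request:
{"method": "arm_command", "body": {
  "targets": [
    [-1,[0,-0.7,0],[0,0,0]],
    [-1,[0,-0.7,0],[0,0,0]],
    [-1,[0,-0.8,0],[0,0,0]],
    [-1,[0,-0.8,0],[0,0,0]],
    [-1,[0,-0.8,0],[0,0,0]],
    [-1,[0,-0.8,0],[0,0,0]],
    [-1,[0,-0.8,0],[0,0,0]],
    [-1,[0,0,0],[0,0,0]]
  ]
}}

```text
clock: 10.5
tcp_pos: [0.6064, 0.2044, 0.152]
eef_rot: [-3.136, -0.168, -0.004]
wrist_force: [-1.3, 1.7, 6.9]
grip_width: 0.0132
```

Request:
{"method": "arm_command", "body": {
  "targets": [
    [-1,[0,-0.3,0],[0,0,0]],
    [-1,[0,-0.3,0],[0,0,0]],
    [-1,[0,-0.2,0],[0,0,0]],
    [-1,[0,0,0],[0,0,0]]
  ]
}}

```text
clock: 10.9
tcp_pos: [0.6059, 0.2093, 0.1519]
eef_rot: [3.136, 0.164, 0.003]
wrist_force: [-2.6, -5.3, 8.9]
grip_width: 0.0128
```

```bash
python3 - <<'E'
from h import *
t=robot.get_image("top")[:,:,::-1]; s=robot.get_image("side")[:,:,::-1]
a=cv2.resize(t[140:220,190:270],(400,400),interpolation=2);b=cv2.resize(s[150:230,215:295],(400,400),interpolation=2)
cv2.imwrite("pics/g7.png",np.hstack([a,b])); o=robot.get_obs();print(o["tcp_pos"],o["eef_rot"],o["wrist_force"])
E
```

```text
[0.60586416 0.20931073 0.15195002] [3.13590080e+00 1.64281804e-01 2.61650865e-03] [-3.31079172 -4.44446238  8.18113978]
```

View pics/g7.png

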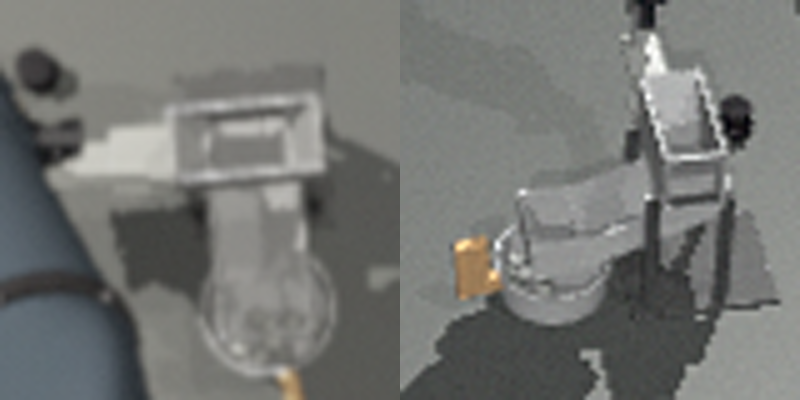

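Hopper floor looks empty and balls lie in the dish (top view (265,310)). I'll check that the gate is at its open stop.

Request:
{"method": "arm_command", "body": {
  "targets": [
    [-1,[0,-0.2,0],[0,0,0]],
    [-1,[0,-0.2,0],[0,0,0]],
    [-1,[0,0,0],[0,0,0]]
  ]
}}

```text
clock: 11.3
tcp_pos: [0.6059, 0.2095, 0.1518]
eef_rot: [3.131, 0.16, 0.002]
wrist_force: [-3.3, -15.2, 11.2]
grip_width: 0.0131
```

End stop (15 N, no motion). Relaxing and looking closer for any balls left in the chute.

Request:
{"method": "arm_command", "body": {
  "targets": [
    [-1,[0,0.3,0],[0,0,0]],
    [-1,[0,0,0],[0,0,0]],
    [-1,[0,0,0],[0,0,0]]
  ]
}}

```text
clock: 11.6
tcp_pos: [0.6059, 0.2093, 0.1519]
eef_rot: [3.135, 0.163, 0.002]
wrist_force: [-1.9, -7.5, 9.0]
grip_width: 0.0134
```

```bash
python3 - <<'E'
from h import *
t=robot.get_image("top")[:,:,::-1]
t2=robot.get_image("top")[:,:,::-1]
m=((t.astype(int)+t2)//2).astype(np.uint8)
c=cv2.resize(m[155:222,220:265],(400,596),interpolation=2)
s=robot.get_image("side")[:,:,::-1]
d=cv2.resize(s[165:225,230:270],(400,600),interpolation=2)[:596]
cv2.imwrite("pics/g8.png",np.clip(np.hstack([c,d]).astype(float)*1.2,0,255).astype(np.uint8)); o=robot.get_obs();print(o["tcp_pos"],o["wrist_force"])
E
```

```text
[0.60587865 0.20932817 0.15190463] [-2.9427442  -6.98256432  8.64899507]
```

View pics/g8.png

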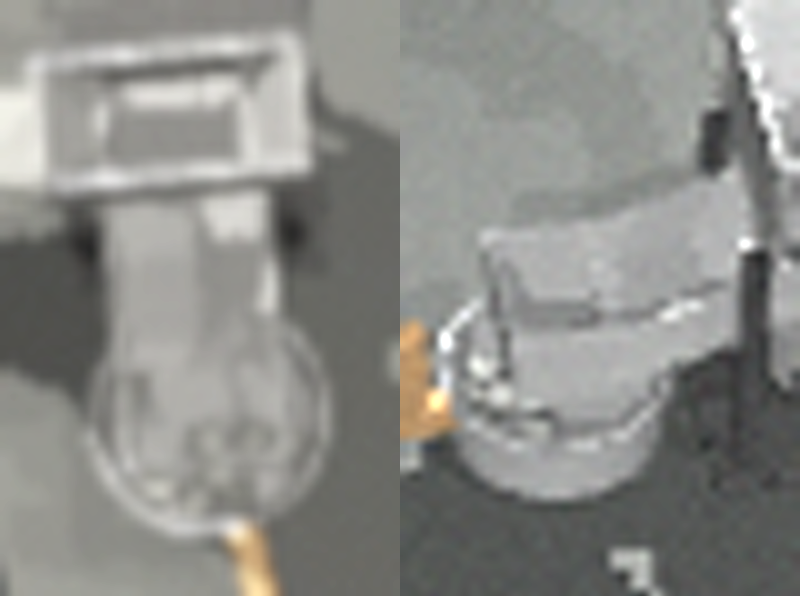

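Hopper and chute are empty and the balls are in the dish. Pushing the gate home.

Request:
{"method": "arm_command", "body": {
  "targets": [
    [-1,[0,0.8,0],[0,0,0]],
    [-1,[0,1.0,0],[0,0,0]],
    [-1,[0,1.0,0],[0,0,0]],
    [-1,[0,1.0,0],[0,0,0]],
    [-1,[0,1.0,0],[0,0,0]],
    [-1,[0,1.0,0],[0,0,0]],
    [-1,[0,0.6,0],[0,0,0]],
    [-1,[0,0.2,0],[0,0,0]]
  ]
}}

```text
clock: 12.55
tcp_pos: [0.6128, 0.1461, 0.152]
eef_rot: [-3.136, -0.165, -0.004]
wrist_force: [-2.6, 2.5, 6.7]
grip_width: 0.0132
```

Request:
{"method": "arm_command", "body": {
  "targets": [
    [-1,[0,0.2,0],[0,0,0]],
    [-1,[0,0.2,0],[0,0,0]],
    [-1,[0,0,0],[0,0,0]]
  ]
}}

```text
clock: 12.85
tcp_pos: [0.6129, 0.1445, 0.152]
eef_rot: [-3.134, -0.168, -0.004]
wrist_force: [-1.5, 5.9, 5.8]
grip_width: 0.0129
```

Request:
{"method": "arm_command", "body": {
  "targets": [
    [-1,[0,0.2,0],[0,0,0]],
    [-1,[0,0.2,0],[0,0,0]],
    [-1,[0,0,0],[0,0,0]]
  ]
}}

```text
clock: 13.15
tcp_pos: [0.613, 0.1444, 0.1521]
eef_rot: [-3.129, -0.173, -0.005]
wrist_force: [-3.1, 15.2, 3.2]
grip_width: 0.0132
```

Home stop: 15 N with no motion, 65 mm of travel. Relaxing, letting go and rising.

Request:
{"method": "arm_command", "body": {
  "targets": [
    [-1,[0,-0.4,0],[0,0,0]],
    [-1,[0,0,0],[0,0,0]],
    [-0.5,[0,0,0],[0,0,0]],
    [0,[0,0,0],[0,0,0]],
    [0,[0,0,0],[0,0,0]],
    [0,[0,0,-2],[0,0,0]],
    [0,[0,0,-4],[0,0,0]],
    [0,[0,0,-4],[0,0,0]]
  ]
}}

```text
clock: 13.95
tcp_pos: [0.6121, 0.1414, 0.2508]
eef_rot: [3.137, 0.165, -0.003]
wrist_force: [0.8, -0.3, 0.2]
grip_width: 0.0429
```

```bash
python3 - <<'E'
from h import *
t=robot.get_image("top")[:,:,::-1]; s=robot.get_image("side")[:,:,::-1]
a=cv2.resize(t[140:220,190:270],(400,400),interpolation=2);b=cv2.resize(s[140:220,215:295],(400,400),interpolation=2)
cv2.imwrite("pics/g9.png",np.hstack([a,b])); o=robot.get_obs();print(o["tcp_pos"],o["eef_rot"],o["wrist_force"])
E
```

```text
[0.61502008 0.14267208 0.25596401] [-3.13522288 -0.16471416 -0.01369133] [-0.17728431  0.16414925  0.35034515]
```

View pics/g9.png

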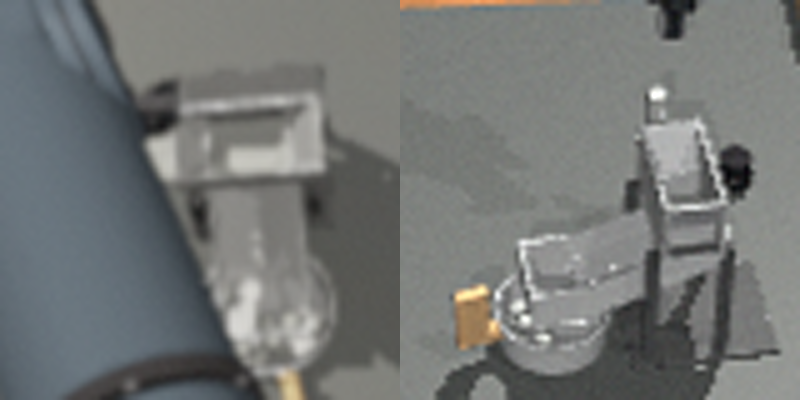

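Gate home (post close to the hopper at (657,95)), all quiet. Back over the handle.

Request:
{"method": "arm_command", "body": {
  "targets": [
    [0,[-3.5,2.3,0],[0,0,0]],
    [0,[-3.5,2.3,0],[0,0,0]],
    [0,[-3.6,2.3,0],[0,0,0]],
    [0,[-3.6,2.3,0],[0,0,0]],
    [0,[-3.6,2.3,0],[0,0,0]],
    [0,[0,0,0],[0,0,-6.3]],
    [0,[0,0,0],[0,0,-6.3]],
    [0,[0,0,0],[0,0,0]]
  ]
}}

```text
clock: 14.85
tcp_pos: [0.4475, 0.0083, 0.2503]
eef_rot: [3.1, 0.51, 0.0]
wrist_force: [-0.7, 0.7, 0.4]
grip_width: 0.0427
```

```bash
python3 - <<'E'
from h import *
s=robot.get_image("side")[:,:,::-1];t=robot.get_image("top")[:,:,::-1]
cv2.imwrite("pics/g10.png",cv2.resize(s[160:230,205:285],(800,600),interpolation=2)); o=robot.get_obs();print(o["tcp_pos"],o["eef_rot"],o["wrist_force"])
hsv=cv2.cvtColor(np.ascontiguousarray(s),cv2.COLOR_BGR2HSV);m=((hsv[...,1]>80)&(hsv[...,0]<30)).astype(np.uint8);m[:150]=0;m[:,:224]=0;m[230:]=0;m[:,245:]=0
n,l,st,c=cv2.connectedComponentsWithStats(m)
for k in range(1,n):
    if st[k,4]>20: print(st[k],c[k],ray("side",*c[k],.053))
E
```

```text
[0.44772409 0.00866951 0.25016147] [-3.10088409e+00 -5.03598420e-01  1.64319551e-04] [-0.01622147 -0.27851635 -0.15902493]
[226 197   9  13  82] [229.3902439  203.34146341] [0.45039918 0.00715921 0.053     ]
```

View pics/g10.png

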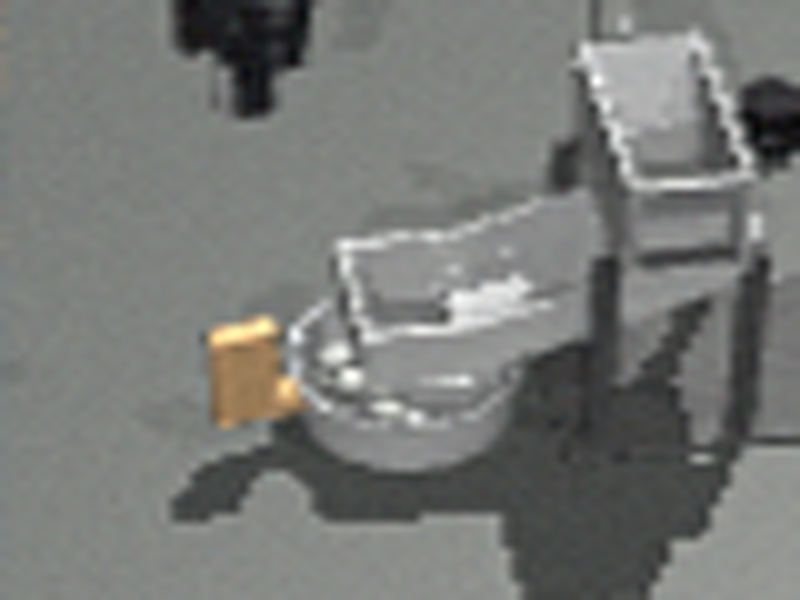

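Handle unmoved (side view (243,372), ray (0.450,0.007)); balls visible in the dish. Descending and gripping.

Request:
{"method": "arm_command", "body": {
  "targets": [
    [0,[0.2,0,4.0],[0,0,0]],
    [0,[0,0,4.0],[0,0,0]],
    [0,[0,0,4.0],[0,0,0]],
    [0,[0,0,3.4],[0,0,0]],
    [0,[0,0,2.0],[0,0,0]],
    [0,[0,0,1.9],[0,0,0]],
    [0,[0,0,0],[0,0,0]]
  ]
}}

```text
clock: 15.65
tcp_pos: [0.4485, 0.0097, 0.0553]
eef_rot: [-3.1, -0.507, 0.006]
wrist_force: [-0.5, -0.0, 0.7]
grip_width: 0.0428
```

Request:
{"method": "arm_command", "body": {
  "targets": [
    [-1,[0,0,0],[0,0,0]],
    [-1,[0,0,0],[0,0,0]],
    [-1,[0,0,0],[0,0,0]],
    [-1,[0,0,0],[0,0,0]],
    [-1,[0,0,0],[0,0,0]]
  ]
}}

```text
clock: 16.15
tcp_pos: [0.4502, 0.0096, 0.0582]
eef_rot: [3.1, 0.509, 0.003]
wrist_force: [-0.4, 1.6, 7.8]
grip_width: 0.0112
```

Request:
{"method": "arm_command", "body": {
  "targets": [
    [-1,[0,0,-0.2],[0,0,0]],
    [-1,[0,0,-0.2],[0,0,0]],
    [-1,[0,0,-0.3],[0,0,0]],
    [-1,[0,0,0],[0,0,0]],
    [-1,[0,0,0],[0,0,0]]
  ]
}}

```text
clock: 16.65
tcp_pos: [0.4495, 0.0094, 0.0643]
eef_rot: [3.1, 0.509, -0.0]
wrist_force: [-1.0, -0.3, -3.2]
grip_width: 0.0111
```

```bash
python3 - <<'E'
from h import *
s=robot.get_image("side")[:,:,::-1]
cv2.imwrite("pics/g11.png",cv2.resize(s[160:230,205:285],(800,600),interpolation=2)); o=robot.get_obs();print(o["tcp_pos"],o["eef_rot"],o["wrist_force"],o["moment"])
E
```

```text
[0.44955048 0.00943817 0.06428617] [-3.10008657e+00 -5.08946636e-01  7.94575989e-05] [ 0.14908747 -0.76112895 -2.33914299] [-0.05852973  0.19164582 -0.01003431]
```

View pics/g11.png

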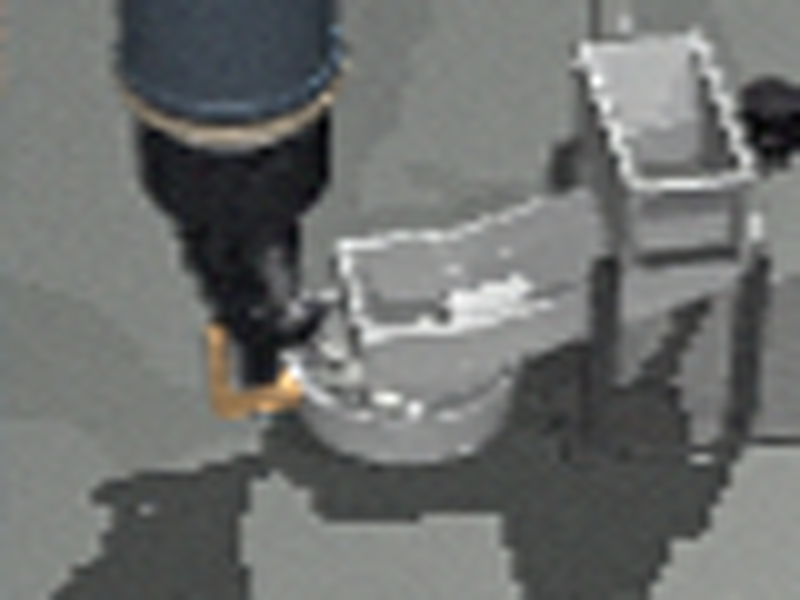

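Dish lifted about 6 mm, level, clear of the mouth. Sliding it out along the hopper's -y with a gentle ramp.

Request:
{"method": "arm_command", "body": {
  "targets": [
    [-1,[-0.15,0.6,0],[0,0,0]],
    [-1,[-0.3,1.2,0],[0,0,0]],
    [-1,[-0.45,2.0,0],[0,0,0]],
    [-1,[-0.55,2.4,0],[0,0,0]],
    [-1,[-0.55,2.4,0],[0,0,0]],
    [-1,[-0.45,2.0,0],[0,0,0]],
    [-1,[-0.3,1.4,0],[0,0,0]],
    [-1,[-0.15,0.7,0],[0,0,0]]
  ]
}}

```text
clock: 17.5
tcp_pos: [0.4623, -0.1228, 0.0641]
eef_rot: [3.1, 0.504, -0.001]
wrist_force: [-0.5, 0.3, -2.4]
grip_width: 0.0113
```

```bash
python3 - <<'E'
from h import *
t=robot.get_image("top")[:,:,::-1]; s=robot.get_image("side")[:,:,::-1]
a=cv2.resize(t[150:230,230:310],(400,400),interpolation=2);b=cv2.resize(s[180:260,205:285],(400,400),interpolation=2)
cv2.imwrite("pics/g12.png",np.hstack([a,b])); o=robot.get_obs();print(o["tcp_pos"],o["eef_rot"],o["wrist_force"])
E
```

```text
[ 0.46242892 -0.1217015   0.0641546 ] [ 3.10042632e+00  5.05102130e-01 -5.45394642e-04] [ 0.35038407  0.13349486 -2.32817256]
```

View pics/g12.png

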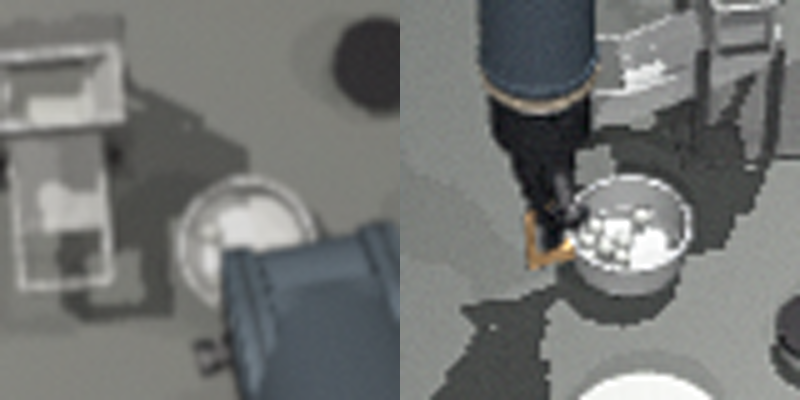

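Clear of the spout with balls heaped in the dish (side view (620,240)). Raising 6 cm, then moving to the plate.

Request:
{"method": "arm_command", "body": {
  "targets": [
    [-1,[0,0,-0.6],[0,0,0]],
    [-1,[0,0,-1.3],[0,0,0]],
    [-1,[0,0,-1.7],[0,0,0]],
    [-1,[0,0,-1.5],[0,0,0]],
    [-1,[0,0,-0.9],[0,0,0]],
    [-1,[0,0,0],[0,0,0]]
  ]
}}

```text
clock: 18.2
tcp_pos: [0.4633, -0.1196, 0.1255]
eef_rot: [3.099, 0.511, 0.003]
wrist_force: [-0.1, 0.0, -3.2]
grip_width: 0.0112
```

Request:
{"method": "arm_command", "body": {
  "targets": [
    [-1,[-0.3,0.8,0],[0,0,0]],
    [-1,[-0.7,2.0,0],[0,0,0]],
    [-1,[-1.1,3.2,0],[0,0,0]],
    [-1,[-1.2,3.6,0],[0,0,0]],
    [-1,[-1.2,3.6,0],[0,0,0]],
    [-1,[-1.1,3.2,0],[0,0,0]],
    [-1,[-0.8,2.2,0],[0,0,0]],
    [-1,[-0.4,1.2,0],[0,0,0]]
  ]
}}

```text
clock: 19.0
tcp_pos: [0.4602, -0.3323, 0.1231]
eef_rot: [-3.101, -0.504, 0.003]
wrist_force: [-0.9, 0.4, -2.8]
grip_width: 0.0111
```

Request:
{"method": "arm_command", "body": {
  "targets": [
    [-1,[0,0,0],[0,0,0]],
    [-1,[0,0,0],[0,0,0]]
  ]
}}

```text
clock: 19.2
tcp_pos: [0.4616, -0.3281, 0.1238]
eef_rot: [-3.098, -0.51, 0.001]
wrist_force: [-0.3, 0.7, -2.4]
grip_width: 0.011
```

```bash
python3 - <<'E'
from h import *
t=robot.get_image("top")[:,:,::-1]; s=robot.get_image("side")[:,:,::-1]
a=cv2.resize(t[150:230,290:370],(400,400),interpolation=2);b=cv2.resize(s[210:310,200:300],(400,400),interpolation=2)
cv2.imwrite("pics/g13.png",np.hstack([a,b])); o=robot.get_obs();print(o["tcp_pos"],o["eef_rot"],o["wrist_force"])
E
```

```text
[ 0.46195573 -0.32758678  0.12417393] [-3.09844367e+00 -5.12565016e-01  1.20883413e-04] [ 0.53182659  1.08461964 -3.10787636]
```

View pics/g13.png

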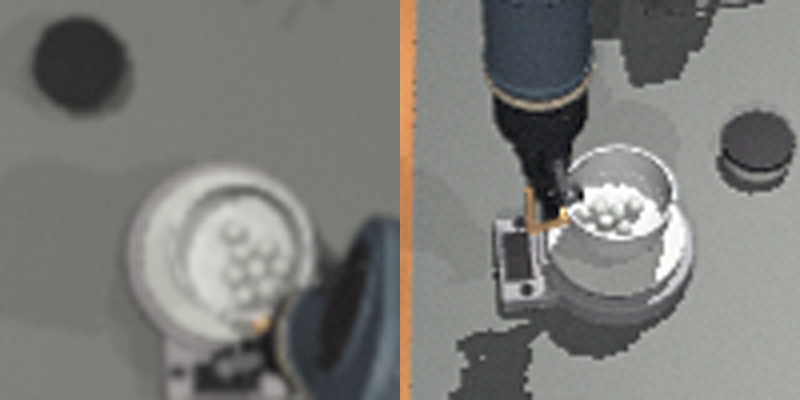

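Dish above the plate with balls inside (top view rim centre about (248,255)). Measuring its centre against the plate before lowering.

```bash
python3 - <<'E'
from h import *
im=cv2.imread("pics/g13.png");cv2.imwrite("pics/g13b.png",np.hstack([cv2.resize(im[140:370,110:340],(400,400),interpolation=2),cv2.resize(im[120:300,530:710],(400,400),interpolation=2)]))
z=.102
S=lambda u,v:ray("side",*crop("side",u-400,v,4,(200,210)),z)[:2]
T=lambda u,v:ray("top",*crop("top",u,v,5,(290,150)),z)[:2]
def fit(P):
    P=np.array(P);A=np.c_[2*P,np.ones(len(P))];x=np.linalg.lstsq(A,(P**2).sum(1),rcond=None)[0];return x[:2],np.sqrt(x[2]+x[:2]@x[:2])
print(fit([S(*p) for p in((550,195),(677,190),(615,144),(575,160),(660,163),(653,232))]))
print(fit([T(*p) for p in((176,255),(200,205),(248,182),(297,205),(317,255))]))
print("model",.4619+.0682,-.3276+.0229)
E
```

```text
(array([ 0.5241635 , -0.30798956]), np.float64(0.0535746687468594))
(array([ 0.52636364, -0.31074184]), np.float64(0.0495117920847407))
model 0.5301 -0.3047
```

View pics/g13b.png

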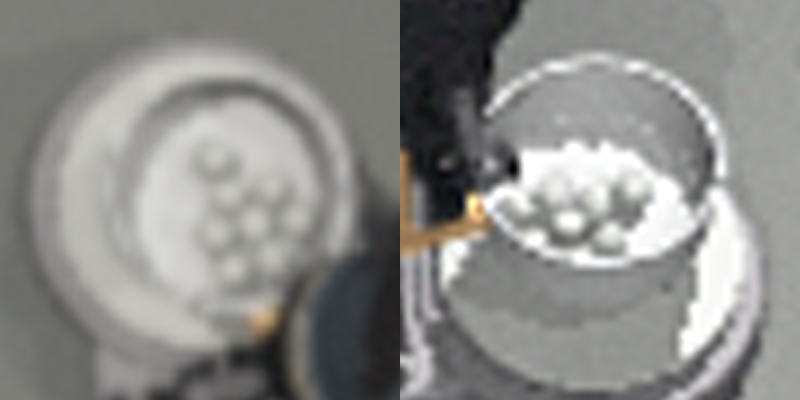

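Eight balls are countable in the dish. The centre is about (0.527,-0.308), within 3 mm of the plate centre. Lowering gently.

Request:
{"method": "arm_command", "body": {
  "targets": [
    [-1,[0,0,0.5],[0,0,0]],
    [-1,[0,0,0.7],[0,0,0]],
    [-1,[0,0,0.5],[0,0,0]],
    [-1,[0,0,0.3],[0,0,0]],
    [-1,[0,0,0.1],[0,0,0]],
    [-1,[0,0,0],[0,0,0]]
  ]
}}

```text
clock: 19.9
tcp_pos: [0.4616, -0.3294, 0.1031]
eef_rot: [-3.1, -0.509, 0.0]
wrist_force: [0.4, -0.6, -3.0]
grip_width: 0.0112
```

Request:
{"method": "arm_command", "body": {
  "targets": [
    [-1,[0,0,0.1],[0,0,0]],
    [-1,[0,0,0.1],[0,0,0]],
    [-1,[0,0,0],[0,0,0]]
  ]
}}

```text
clock: 20.2
tcp_pos: [0.4616, -0.3295, 0.1013]
eef_rot: [-3.1, -0.509, -0.0]
wrist_force: [-0.2, 1.2, -3.2]
grip_width: 0.0109
```

Request:
{"method": "arm_command", "body": {
  "targets": [
    [-1,[0,0,0.1],[0,0,0]],
    [-1,[0,0,0.1],[0,0,0]],
    [-1,[0,0,0],[0,0,0]]
  ]
}}

```text
clock: 20.5
tcp_pos: [0.4615, -0.3294, 0.0992]
eef_rot: [-3.1, -0.509, 0.0]
wrist_force: [-0.2, 0.0, -2.7]
grip_width: 0.0114
```

Request:
{"method": "arm_command", "body": {
  "targets": [
    [-1,[0,0,0.1],[0,0,0]],
    [-1,[0,0,0],[0,0,0]]
  ]
}}

```text
clock: 20.7
tcp_pos: [0.4616, -0.3295, 0.0984]
eef_rot: [3.1, 0.509, 0.0]
wrist_force: [-0.9, -0.1, -1.0]
grip_width: 0.0114
```

Contact is beginning (load dropping from -2.7 to -1.0 N).

Request:
{"method": "arm_command", "body": {
  "targets": [
    [-1,[0,0,0.1],[0,0,0]],
    [-1,[0,0,0],[0,0,0]]
  ]
}}

```text
clock: 20.9
tcp_pos: [0.4616, -0.3296, 0.0983]
eef_rot: [3.099, 0.509, 0.0]
wrist_force: [-3.7, 2.1, 11.1]
grip_width: 0.0107
```

Request:
{"method": "arm_command", "body": {
  "targets": [
    [-1,[0,0,-0.06],[0,0,0]],
    [-1,[0,0,0],[0,0,0]]
  ]
}}

```text
clock: 21.1
tcp_pos: [0.4617, -0.3296, 0.0983]
eef_rot: [3.1, 0.509, 0.0]
wrist_force: [-3.6, 1.8, 6.7]
grip_width: 0.0112
```

Request:
{"method": "arm_command", "body": {
  "targets": [
    [-0.7,[0,0,0],[0,0,0]],
    [-0.4,[0,0,0],[0,0,0]],
    [-0.2,[0,0,0],[0,0,0]],
    [-0.2,[0,0,0],[0,0,0]],
    [-0.2,[0,0,0],[0,0,0]]
  ]
}}

```text
clock: 21.6
tcp_pos: [0.4617, -0.3295, 0.0978]
eef_rot: [-3.1, -0.509, -0.0]
wrist_force: [-0.3, 0.2, -0.1]
grip_width: 0.0341
```

Request:
{"method": "arm_command", "body": {
  "targets": [
    [-0.2,[0,0,-1.0],[0,0,0]],
    [-0.2,[0,0,-2.5],[0,0,0]],
    [-0.2,[0,0,-4],[0,0,0]],
    [-0.2,[0,0,-4],[0,0,0]],
    [-0.2,[0,4,0],[0,0,0]],
    [-0.2,[0,4,0],[0,0,0]],
    [-0.2,[0,4,0],[0,0,0]],
    [-0.2,[0,0,0],[0,0,0]]
  ]
}}

```text
clock: 22.4
tcp_pos: [0.4995, -0.4487, 0.2128]
eef_rot: [3.099, 0.501, -0.0]
wrist_force: [-0.5, -0.8, 0.0]
grip_width: 0.0341
```

```bash
python3 - <<'E'
from h import *
t=robot.get_image("top")[:,:,::-1]; s=robot.get_image("side")[:,:,::-1]
cv2.imwrite("top1_raw.png",t);cv2.imwrite("side1_raw.png",s)
a=cv2.resize(t[170:230,300:360],(400,400),interpolation=2);b=cv2.resize(s[230:310,215:295],(400,400),interpolation=2)
cv2.imwrite("pics/g14.png",np.hstack([a,b])); cv2.imwrite("pics/g14s.png",cv2.resize(t,(800,600)))
o=robot.get_obs();print(o["tcp_pos"],o["clock"],o["wrist_force"])
E
```

```text
[ 0.49980968 -0.44352776  0.21288055] 22.5 [ 0.11460231  0.50631429 -0.51155458]
```

View pics/g14.png

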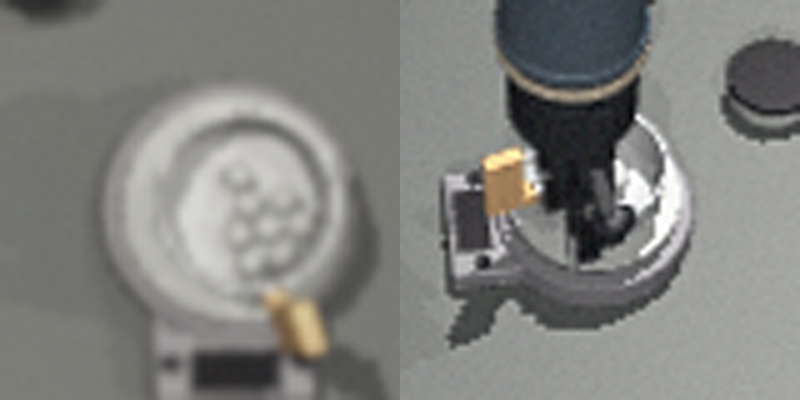

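View pics/g14s.png

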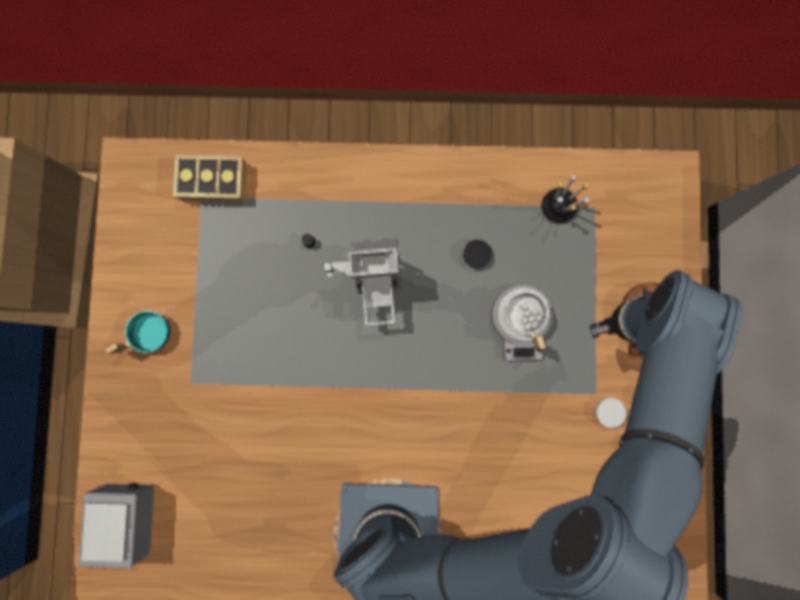

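The dish stands on the plate with its balls and the robot is clear; loupe (309,241) and tin (478,254) are as before. Numeric check of dish centre and gate post.

```bash
python3 - <<'E'
from h import *
T=lambda u,v,z:ray("top",*crop("top",u,v,400/60,(300,170)),z)[:2]
def fit(P):
    P=np.array(P);A=np.c_[2*P,np.ones(len(P))];x=np.linalg.lstsq(A,(P**2).sum(1),rcond=None)[0];return x[:2],np.sqrt(x[2]+x[:2]@x[:2])
print("dish",fit([T(*p,.076) for p in((160,205),(185,145),(245,117),(305,145),(330,205))]))
t0=cv2.imread("top0_raw.png");t1=cv2.imread("top1_raw.png")
for nm,b in(("tin",(290,150,320,175)),("loupe",(190,147,205,162))):
    for t in(t0,t1):
        g=cv2.cvtColor(t,6)[b[1]:b[3],b[0]:b[2]]<75;M=cv2.moments(g.astype(np.uint8),True);print(nm,M["m10"]/M["m00"],M["m01"]/M["m00"])
c=[cv2.resize(t[150:190,200:260],(600,400),interpolation=2)[:,:400] for t in(t0,t1)]
cv2.imwrite("pics/g15.png",np.hstack(c))
E
```

```text
dish (array([ 0.52895504, -0.30644711]), np.float64(0.04572742848761141))
tin 15.528776978417266 12.643884892086332
tin 15.503676470588236 12.628676470588236
loupe 8.058823529411764 7.602941176470588
loupe 7.770491803278689 7.327868852459017
```

View pics/g15.png

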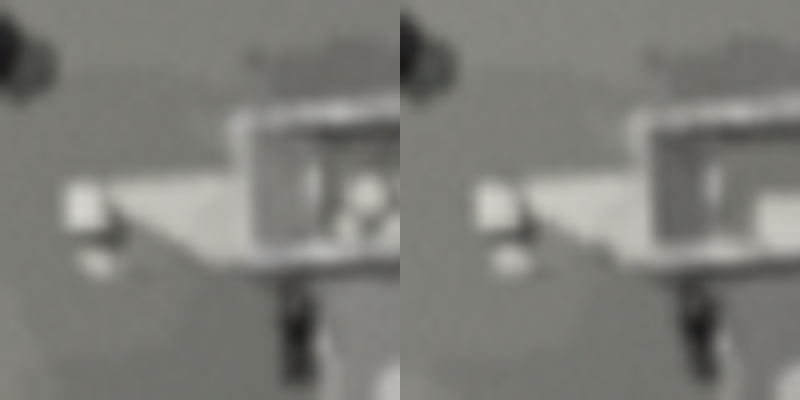

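The post now sits about 1 raw pixel (about 4 mm) further home than at the start, which matches the stop I felt. The tin and loupe haven't moved, so I'm handing in.

```bash
python3 -c "
from workcell import robot
print(robot.hand_in())"
```

```text
the job is handed in; nothing more can be done
None
```

The job is done and handed in at about 22.5 s of the 72 s allowed. The aluminium dish with all eight balls stands upright on the grey balance's plate, let go, and the robot is clear.

- **Gate:** I drew it to its open stop and pushed it back to its home stop, 65 mm of travel. It held against about 15 N at each end without moving, and the last picture shows the post about 4 mm further in than at the start.
- **Balls:** The hopper and chute looked empty after the run. I counted eight balls in the dish above the plate, and the last view still shows them heaped in it, though I didn't recount.
- **Dish on the plate:** The last measurement puts its centre at (0.529, -0.306), about 2 mm from the plate's centre; the margin is 16 mm. That fit was rough: it gave a rim radius of 46 mm instead of 50. Two measurements before lowering put the centre within about 5 mm of the plate's centre.
- **Setting down:** The upward force rose to about 11 N at contact, and I eased it off before letting go.
- **Tin and loupe:** Both are within about 0.4 pixel (1 to 2 mm) of their starting places in the top view, and the arm never came near them.

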